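# Count along the price rail and push the tin into the third facing

## Robot

A 6-joint arm with a two-finger parallel gripper is mounted at the origin on the work surface. World frame = base frame: x ahead of the robot, y to its left, z up, the work surface at z = 0. Lengths are in mm, angles in rad, forces in N, time in s.
With the tool pointing down it reaches from about 275 to 1000 mm from the base axis. Payload 8.4 kg.
Tool frame: the origin (TCP) lies midway between the tips of the shut fingers; the grasp point (between the pads) lies 19 mm behind it; z points along the fingers, y is the direction in which the jaws open and shut (so a half turn about z gives the same grasp; the last joint's range is limited). The gripper opens to 85 mm and grips with 20 to 120 N. Pads are 22 mm wide; open, the fingers measure 114 mm over their backs; the gripper's body (76 mm by 85 mm) begins 54 mm behind the grasp point. The pads swing forward as they close: fully open they stand 13 mm farther back than shut.
Start: joints at [1.28, 0.353, 1.633, -0, 1.155, -0.002], TCP at [178, 599.119, 204.681] pointing down, gripper open.
Joint ranges: [-2.63, 2.63], [-0.92, 2.1], [0.06, 2.66], [-1.3, 4.44], [0, 2.69], [-3.02, 3.02]. Speed limits (rad/s): [2.22, 2.22, 2.79, 3.14, 3.14, 3.14].

## Interface

Orientations are given as [roll, pitch, yaw] about the fixed x, y, z axes, in that order (R = Rz(yaw) Ry(pitch) Rx(roll)).
In Python, from rig import * gives the robot as it stands.
- The arm moves only by the tool play_rows, never from a script. Its argument "moves" is a list of rows, each a list of 3 entries, a list of its own where there are three numbers: the shift along the tool's x, y, z in m, then the turn, a rotation vector about the tool's x, y, z in rad, then the opening in per cent of the stroke, from 0 (shut) to 100 (fully open). In form: [[[x, y, z], [rx, ry, rz], fingers], ...]. A call has 1 to 20 rows; each row shifts and turns the commanded pose from where the row before left it, along the tool's axes as they then stand; what a row does not reach is not made up. A row lasts 1/10 s, in which the tool goes at most 50 mm and 8.59 degrees, less where a joint would pass 70% of its speed; a pose out of reach is approached as far as the arm can. A call is refused whole if a number of a shift passes 0.05 or a number of a turn 0.15, either way. A call with a gripper value outside its range is refused whole. The fingers move at their own pace and stop on an object; "squeeze" is the grip in N (left out, the last holds). Time passes only in rows, so rows that do not move let the fingers close. It gives the time, the measured TCP pose, the force and the opening at its end, in the units of the state.
- sense(): the state, without advancing time (a new reading comes with each control period).
- grab_frame(name): name is "side" or "top"; returns a dict with "pixels" (400x640x3 uint8, red, green, blue), "intrinsics" (3x3 intrinsics, pixels), "distortion" ([k1, k2, p1, p2, k3] as OpenCV has them; the pictures are not rectified), "R" (3x3) and "t" (3): a world point X has camera coordinates R X + t. Camera axes: x right, y down, z forward; pixel columns grow to the right and rows downward; lengths in mm; the calibration is good to about 2 mm. A picture is of the moment at which its call begins. There is no depth.
- sign_off(): hands the job in, once; it reports no verdict.
The state is a dict: "clock": time; "qpos": joint angles; "qvel": joint speeds; "joint_efforts": joint torques, N m; "eef_pos": TCP position; "tcp_rot": TCP orientation; "contact_force": force on the tool from outside, world axes, zero at the start; "wrist_torque": the same for the moment, N m; "opening": opening from 0.0 (shut) to 1.0 (fully open).
Only numpy, scipy, OpenCV 4.12 (cv2) and the standard library are available. Lean on these libraries where they do the work, as an engineer would, in place of code of your own. Each camera call takes 0.05 s, during which the arm holds its last target. There are 200 camera calls.

## Task

On the shop shelf panel, count off the gaps by touch: beginning at the leftmost gap, run a fingertip along the price rail at the front, past the first and second gaps to the third gap from the left. Then push the square tin, which stands further right on the panel, along to that third gap and into it, fully home against the back stop. Push it gently; do not grip it, pick it up or tip it over, do not shift it before you have counted, and leave all the other goods where they stand.

Things in the scene. Friction and masses are not known exactly. Their poses are not given: they have to be found in the camera images.
- rack: White steel shop-shelf panel, fixed on the bench: 220 mm deep (x), 520 mm wide (y), flat top 40 mm above the bench. Origin: centre of its underside at bench level; +x points away from the robot, +y to the left as the robot sees it. From x = -110 to +5 mm the panel is a clear strip; behind it stand dividers making six gaps side by side, open in front and above.
- row (a point): Middle of the row of dividers' front ends, on the panel's top (rack x = 5, y = 0 mm), axes as the rack's. Seven grey divider plates, 3 mm thick and 50 mm high, run 103 mm back from this line, 84 mm apart (80 mm clear). Gap centres from here: gap 1, leftmost, y = +210 mm; gap 2 +126; gap 3 +42; gap 4 -42; gap 5 -126; gap 6 -210.
- stop (a point): Middle of the back stop's near face, at the panel's top (rack x = 105, y = 0 mm), axes as the rack's. The back stop is a rigid white plate 38 mm high that closes all six gaps at the back, 100 mm behind the dividers' front ends.
- rail: Price rail along the rack's front edge, rigid and fixed to it: a level round aluminium bar, 12 mm diameter, 516 mm long along y, over a white strip with a blank ticket opposite each gap. Origin under the bar's middle at bench level (116 mm in front of the rack's origin), axes as the rack's; the bar's top is 48 mm above the bench, 8 mm above the panel.
- tin: Square steel storage tin with wooden lid, loose, 0.15 to 0.3 kg: 64 mm deep (x), 58 wide (y), 62 tall plus a wooden knob 20 mm across, 8 high. Origin: centre of its underside; x to the back. Starts upright on the clear strip, roughly square to the rack, in front of gaps 4 to 6. Fully home it touches the back stop, its centre 73 mm behind the rack's origin.
- jar: Bystander: squat amber jar with a metal lid, 58 mm diameter, 62 mm tall, at the back of gap 1, 4 or 6 of the rack; origin at the centre of its underside.
- ramekin: Bystander: small white straight dish, 66 mm diameter, 45 mm tall, at the back of gap 1, 4 or 6; origin at the centre of its underside.
- carton: Bystander: plain cardboard carton 60 x 55 x 60 mm tall, at the back of gap 1, 4 or 6; origin at the centre of its underside.
- cup: Bystander: terracotta cup, 56 mm diameter, 55 mm tall, on the panel's clear strip near its left end, in front of gaps 1 and 2 and behind the rail; origin at the centre of its underside.
- mug: Bystander: white mug, 80 mm diameter, 90 mm tall, on the bench to the left of the rack; origin at the centre of its underside.
- bowls: Bystander: stack of three bowls, 132 mm diameter, 73 mm tall, on the bench to the right of the rack; origin at the centre of its underside.
- tape: Bystander: roll of packing tape, 90 mm diameter, 48 mm tall, lying on the bench to the right; origin at the centre of its underside.
Not all that is in view belongs to the job. What is shaped like the tin but green is not meant.

How it is judged:
By the outcome, as a careful person would: the job done as asked, in the order asked, and still so for the second after the job is handed in, with the robot touching nothing.
It also fails if it takes over 67 s, if anything falls off the work surface, if the arm or the gripper's body presses on something with over 40 N, if the wrist force passes 120 N, or if a joint passes its speed limit or range.

## Working session

There is one attempt and no reset: what is moved stays moved. The work goes in short steps, Python scripts to look and compute and a tool call to move; the robot and the scene stay as the last step left them, time stands still between calls to the robot, and variables do not carry over. Pictures are saved under pics/ and viewed, about 8 in all and at most 12, crops included, and the job is handed in when it is done.

Besides the shell and the picture viewer there is one more tool, called after "Call:" as name(argument=value, ...), one argument or row to a line, values as JSON. play_rows: Moves the arm, as the interface text tells. Its arguments: {"type":"object","properties":{"moves":{"type":"array"},"squeeze":{"type":"number"}},"required":["moves"]}

```bash
mkdir -p pics; ls
python3 - <<'E'
from rig import *
import cv2,pickle
s=sense(); print(s)
for n in("side","top"):
    f=grab_frame(n); pickle.dump(f,open(n+".pkl","wb")); cv2.imwrite(f"pics/{n}0.png",f["pixels"][:,:,::-1])
    print(n,f["intrinsics"],f["distortion"],f["R"],f["t"])
E
```

```text
pics
{'clock': 0.0, 'qpos': array([ 1.27959422e+00,  3.53647948e-01,  1.63416599e+00,  5.26082168e-05,
        1.15523470e+00, -2.43781224e-03]), 'qvel': array([-0.00117817, -0.00110664, -0.00075469,  0.00087884,  0.00115795,
        0.00027918]), 'joint_efforts': array([ 1.22195805e-03, -6.05260348e+01, -3.42077565e+01, -5.79696393e-05,
        9.27429297e-03,  7.52773758e-05]), 'eef_pos': array([177.82886644, 598.59836563, 203.94822716]), 'tcp_rot': array([-3.14013679e+00, -5.16490163e-05,  2.85280704e+00]), 'contact_force': array([-0.25215386, -0.12682202, -0.24186556]), 'wrist_torque': array([-0.05831768,  0.03119412, -0.06532435]), 'opening': 0.9954194439878806}
side [[492.98242185   0.         315.66914245]
 [  0.         492.98242185 207.31442878]
 [  0.           0.           1.        ]] [-0.11645046  0.          0.          0.          0.        ] [[ 7.42853084e-01 -6.69454381e-01 -3.57453495e-04]
 [-4.27893835e-01 -4.74397162e-01 -7.69320608e-01]
 [ 5.14855477e-01  5.71645138e-01 -6.38862798e-01]] [-392.0257777   262.89087207 1371.99986645]
top [[366.11384996   0.         330.23819748]
 [  0.         366.11384996 204.51566503]
 [  0.           0.           1.        ]] [-0.00812264  0.          0.          0.          0.        ] [[-0.01533957 -0.99970227 -0.01897539]
 [-0.98261492  0.01858361 -0.18472297]
 [ 0.18502061  0.01581193 -0.98260743]] [  12.18276875  505.46505907 1168.84982709]
```

View pics/top0.png

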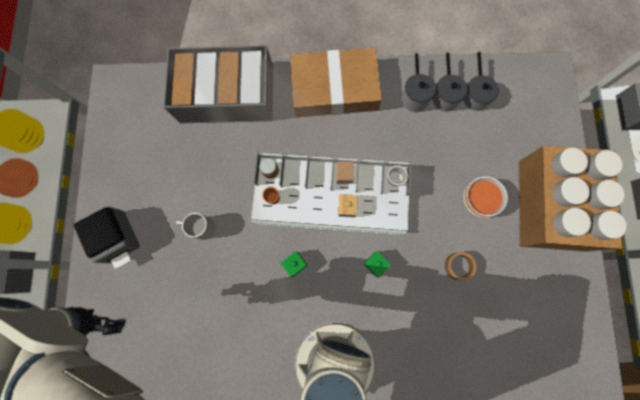

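View pics/side0.png

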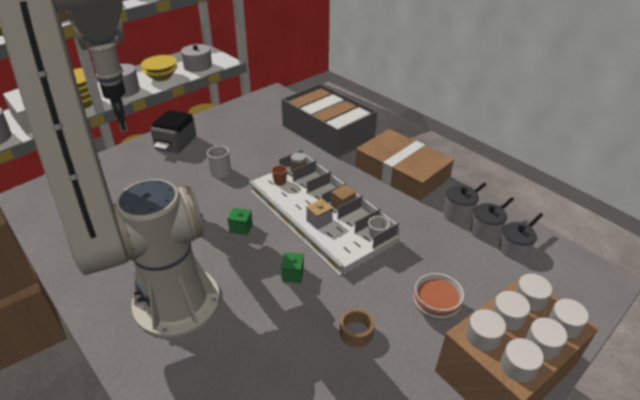

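The top view shows the rack at about (252–411, 153–232). Things that could be taken for the tin:
- (347,205): wooden-lidded box on the clear strip, in front of gap 4/5.
- (345,172): brown carton in gap 4.
- (293,264) and (376,263): green look-alikes on the bench.
- (271,195): cup on the strip.

I choose (347,205) and will check it in a crop.

```bash
cat > h.py <<'E'
import numpy as np,cv2,pickle
def ray(f,uv):
    p=cv2.undistortPoints(np.float64(uv).reshape(-1,1,2),f["intrinsics"],np.float64(f["distortion"]))[:,0]
    d=np.c_[p,np.ones(len(p))]@f["R"]; return -f["R"].T@f["t"],d
def onz(f,uv,z):
    c,d=ray(f,uv); return c+d*((z-c[2])/d[:,2])[:,None]
def proj(f,X):
    return cv2.projectPoints(np.float64(X).reshape(-1,1,3),cv2.Rodrigues(f["R"])[0],f["t"],f["intrinsics"],np.float64(f["distortion"]))[0][:,0]
E
python3 - <<'E'
from h import *
f=pickle.load(open("top.pkl","rb")); im=f["pixels"][:,:,::-1]
hsv=cv2.cvtColor(np.ascontiguousarray(im),cv2.COLOR_BGR2HSV)
x0,y0=245,145
c=cv2.resize(im[y0:y0+95,x0:x0+175],None,fx=4.5,fy=4.5,interpolation=cv2.INTER_CUBIC); 
g=pickle.load(open("side.pkl","rb"))["pixels"][:,:,::-1]
d=cv2.resize(g[145:275,245:405],None,fx=4.5,fy=4.5,interpolation=cv2.INTER_CUBIC)
cv2.imwrite("pics/c1.png",c);cv2.imwrite("pics/c2.png",d[:600])
m=cv2.inRange(hsv,(0,0,165),(180,50,255)); m[:145]=0;m[240:]=0;m[:,:245]=0;m[:,420:]=0
n,l,st,ce=cv2.connectedComponentsWithStats(m); k=1+st[1:,4].argmax(); print(st[k])
h=cv2.convexHull(np.argwhere(l==k)[:,::-1].astype(np.int32)); a=cv2.approxPolyDP(h,4,True)[:,0]; print(a); print(onz(f,a.astype(float),40).round(0))
w=cv2.inRange(hsv,(8,90,120),(25,255,255)); w[:145]=0;w[240:]=0;w[:,:245]=0;w[:,420:]=0
n,l,st,ce=cv2.connectedComponentsWithStats(w)
for i in range(1,n):
    if st[i,4]>15: print(st[i],ce[i],onz(f,ce[i],102).round(0))
E
```

```text
[ 251  161  158   73 5646]
[[405 178]
 [403 233]
 [265 224]
 [251 218]
 [254 187]
 [300 161]
 [377 165]]
[[ 593. -250.   40.]
 [ 407. -234.   40.]
 [ 445.  221.   40.]
 [ 466.  269.   40.]
 [ 572.  261.   40.]
 [ 661.  105.   40.]
 [ 641. -158.   40.]]
[337 162  16  18 276] [344.7173913  170.80434783] [[605. -46. 102.]]
[263 187  16  17 126] [271.71428571 195.71428571] [[527. 189. 102.]]
[339 195  18  20 334] [347.63173653 204.80538922] [[493. -52. 102.]]
```

View pics/c1.png

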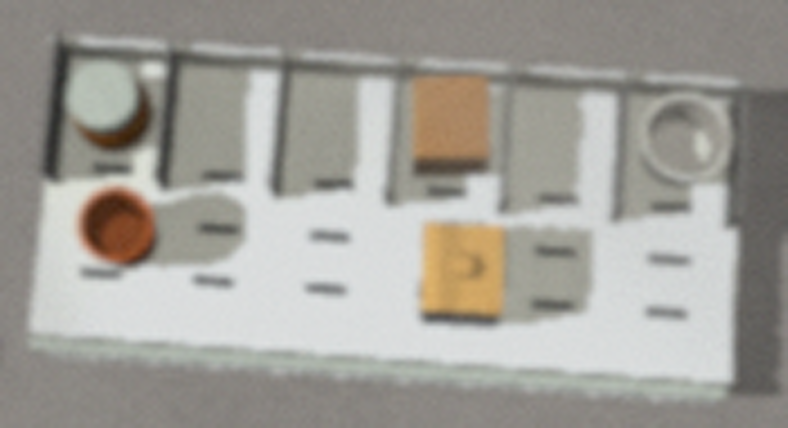

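View pics/c2.png

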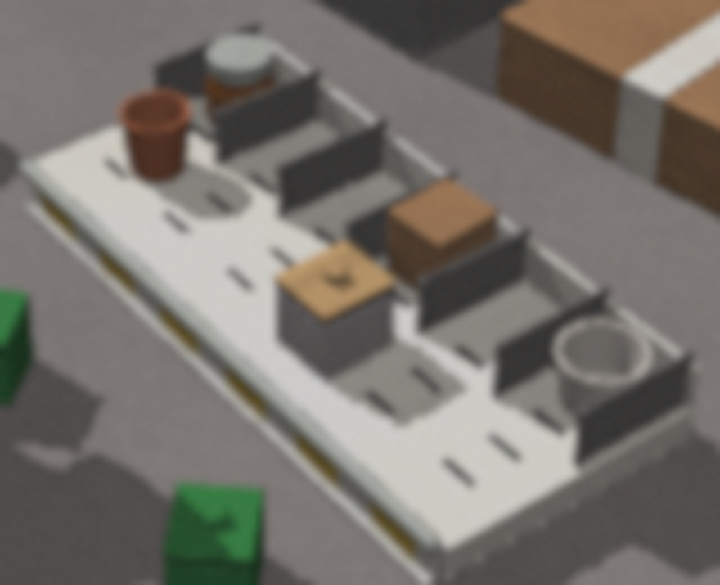

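Run:
```python
from h import *
f=pickle.load(open("top.pkl","rb")); g=pickle.load(open("side.pkl","rb"))
T=lambda p:np.array(p)/4.5+[245,145]-.4
S=lambda p:np.array(p)/4.5+[245,145]-.4
print("cam",-f["R"].T@f["t"])
dv=onz(f,T([(163,188),(275,194),(389,203),(503,212),(615,220)]),40); print("div",dv.round(0).tolist())
print("sides L,L,R,R",onz(f,T([(48,180),(33,325),(739,228),(735,370)]),40).round(0).tolist())
print("bar front bottom",onz(f,T([(28,348),(728,397)]),42).round(0).tolist())
print("back top",onz(f,T([(60,37),(738,80)]),78).round(0).tolist())
# side view divider top-front corners z=90 (dividers 2..7)
print("side divtop",onz(g,S([(217,122),(281,178),(421,287),(497,354),(580,438)]),90).round(0).tolist())
print("side panel right back/ front",onz(g,S([(690,408),(440,545),(22,165)]),[40,46,46][0]).round(0).tolist())
# tin lid corners
print("tin top",onz(f,T([(423,222),(504,226),(500,316),(420,312)]),102).round(0).tolist())
print("tin side",onz(g,S([(277,284),(340,242),(396,284),(331,321)]),102).round(0).tolist())
print("cup",onz(f,T([(118,226)]),95).round(0),onz(g,S([(156,105)]),95).round(0))
```

```text
cam [ 280.60308096  -15.69599978 1242.12270353]
div [[573.0, 170.0, 40.0], [566.0, 86.0, 40.0], [558.0, 0.0, 40.0], [549.0, -85.0, 40.0], [541.0, -168.0, 40.0]]
sides L,L,R,R [[580.0, 257.0, 40.0], [470.0, 265.0, 40.0], [533.0, -260.0, 40.0], [427.0, -251.0, 40.0]]
bar front bottom [[453.0, 268.0, 42.0], [408.0, -244.0, 42.0]]
back top [[680.0, 242.0, 78.0], [636.0, -257.0, 78.0]]
side divtop [[564.0, 158.0, 90.0], [554.0, 71.0, 90.0], [543.0, -88.0, 90.0], [532.0, -173.0, 90.0], [513.0, -266.0, 90.0]]
side panel right back/ front [[633.0, -264.0, 40.0], [415.0, -241.0, 40.0], [457.0, 271.0, 40.0]]
tin top [[529.0, -25.0, 102.0], [525.0, -82.0, 102.0], [461.0, -77.0, 102.0], [465.0, -21.0, 102.0]]
tin side [[461.0, -30.0, 102.0], [525.0, -25.0, 102.0], [522.0, -85.0, 102.0], [463.0, -84.0, 102.0]]
cup [[532. 193.  95.]] [[539. 201.  95.]]
```

Tin confirmed: wooden lid and steel body at top pixel (348,205). Its lid measures about 64×57 mm at z = 102. Rack origin is about (552, 1) with yaw −0.089 rad, and the dividers come out 84 mm apart as they must. The tin is at rack (−53, −59). Next I turn the tool so that its x is rack +y and its y is rack +x, shut the fingers and go above the rail at gap 1.

Call:
play_rows(
  moves=[
    [[0,0,0],[0,0,0.137],0],
    [[0,0,0],[0,0,0.137],0],
    [[0,0,0],[0,0,0.137],0],
    [[0,0,0],[0,0,0.137],0],
    [[0,0,0],[0,0,0.137],0],
    [[0,0,0],[0,0,0.137],0],
    [[0,0,0],[0,0,0.137],0],
    [[0,0,0],[0,0,0.137],0],
    [[0,0,0],[0,0,0.137],0],
    [[0,0,0],[0,0,0.138],0],
    [[0,0,0],[0,0,0],0],
  ],
)

```text
clock: 1.2
eef_pos: [177.9, 598.9, 204.3]
tcp_rot: [-3.141, 0.001, 1.48]
contact_force: [-0.2, 0.9, 0.4]
opening: 0.001
```

Call:
play_rows(
  moves=[
    [[-0.025,0.022,0],[0,0,0],0],
    [[-0.025,0.022,0],[0,0,0],0],
    [[-0.025,0.022,0],[0,0,0],0],
    [[-0.025,0.022,0],[0,0,0],0],
    [[-0.025,0.022,0],[0,0,0],0],
    [[-0.025,0.022,0],[0,0,0],0],
    [[-0.025,0.022,0],[0,0,0],0],
    [[-0.025,0.022,0],[0,0,0],0],
    [[-0.025,0.022,0],[0,0,0],0],
    [[-0.025,0.022,0],[0,0,0],0],
    [[-0.025,0.022,0],[0,0,0],0],
    [[-0.025,0.022,0],[0,0,0],0],
    [[-0.025,0.022,0],[0,0,0],0],
    [[-0.025,0.024,0],[0,0,0],0],
    [[0,0,0],[0,0,0],0],
    [[0,0,0],[0,0,0],0],
  ],
)

```text
clock: 2.8
eef_pos: [455.8, 222.4, 204.5]
tcp_rot: [-3.141, -0.0, 1.483]
contact_force: [0.1, -0.6, 0.3]
opening: 0.0
```

```bash
cat >> h.py <<'E'
O=np.array([552.4,1.0]);TH=-0.089
A=np.array([[np.cos(TH),np.sin(TH)],[-np.sin(TH),np.cos(TH)]])
def rk(p): return A@(np.asarray(p)[:2]-O)
E
python3 - <<'E'
from rig import *
from h import *
s=sense();print(s["clock"],s["eef_pos"],s["tcp_rot"],rk(s["eef_pos"]),s["contact_force"],s["opening"])
E
```

```text
2.8 [455.7574754  222.4036915  204.50786374] [-3.14107456e+00 -3.62747040e-06  1.48294978e+00] [-115.93894952  211.93756664] [ 0.11797364 -0.60774983  0.27199487] 7.108959735921172e-05
```

Call:
play_rows(
  moves=[
    [[0,0,0.02],[0,0,0],0],
    [[0,0,0.03],[0,0,0],0],
    [[0,0,0.03],[0,0,0],0],
    [[0,0,0.03],[0,0,0],0],
    [[0,0,0.02],[0,0,0],0],
    [[0,0,0.01],[0,0,0],0],
    [[0,0,0.008],[0,0,0],0],
    [[0,0,0],[0,0,0],0],
    [[0,0,0],[0,0,0],0],
  ],
)

```text
clock: 3.7
eef_pos: [456.1, 223.4, 57.4]
tcp_rot: [3.141, -0.001, 1.482]
contact_force: [0.8, 0.1, 0.1]
opening: -0.003
```

```bash
cat > snap.py <<'E'
import sys
from rig import *
from h import *
n,u,v,w,h,k,out=sys.argv[1],*map(int,sys.argv[2:7]),sys.argv[7]
f=grab_frame(n);im=f["pixels"][v:v+h,u:u+w,::-1]
cv2.imwrite(out,cv2.resize(im,None,fx=k,fy=k,interpolation=cv2.INTER_CUBIC))
pickle.dump(f,open(n+".pkl","wb"))
s=sense();print(s["clock"],rk(s["eef_pos"]).round(1),s["eef_pos"].round(1),s["contact_force"].round(1),s["opening"])
E
python3 snap.py side 235 130 130 90 6 pics/s1.png
```

```text
3.75 [-115.5  213. ] [456.3 223.4  57.6] [-0.3 -0.5 -0.2] 0.0013861184913251542
```

View pics/s1.png

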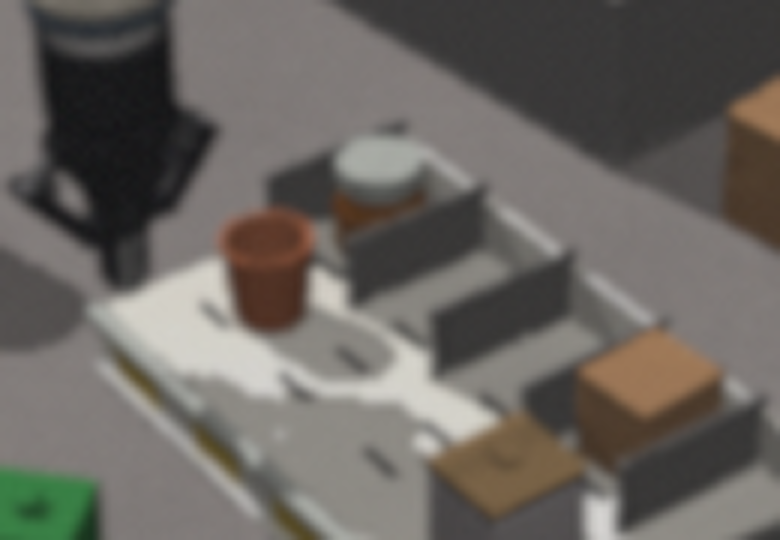

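Run:
```python
from h import *
for n in("side","top"):
    f=pickle.load(open(n+".pkl","rb"))
    P=lambda x,y,z:np.r_[A.T@[x,y]+O,z]
    q=proj(f,[[456.3,223.4,57.6],P(-116,258,48),P(-116,126,48),P(-116,42,48),P(5,168,90),P(5,84,90),P(5,-84,90)])
    print(n,((q-[235,130]+.4)*6).round(0).tolist() if n=="side" else ((q-[245,145]+.4)*4.5).round(0).tolist())
```

```text
side [[134.0, 323.0], [94.0, 299.0], [216.0, 411.0], [301.0, 489.0], [349.0, 239.0], [435.0, 309.0], [624.0, 462.0]]
top [[85.0, 339.0], [26.0, 337.0], [205.0, 350.0], [319.0, 358.0], [155.0, 172.0], [271.0, 180.0], [504.0, 196.0]]
```

Call:
play_rows(
  moves=[
    [[0,0,0.003],[0,0,0],0],
    [[0,0,0.003],[0,0,0],0],
    [[0,0,0.002],[0,0,0],0],
    [[0,0,0.001],[0,0,0],0],
    [[0,0,0],[0,0,0],0],
    [[0,0,0],[0,0,0],0],
  ],
)

```text
clock: 4.35
eef_pos: [455.7, 222.9, 47.7]
tcp_rot: [-3.142, 0.0, 1.482]
contact_force: [-0.0, 0.1, 0.6]
opening: -0.001
```

```bash
python3 - <<'E'
from h import *
f=pickle.load(open("side.pkl","rb"));c=f["pixels"]
print(proj(f,[[178,599,204.]]))
for v in range(172,192): print(v,c[v,252:262].mean(1).round(0).tolist() if 0 else c[v,252:262].sum(1)//3)
E
python3 snap.py top 245 145 130 90 6 pics/t2.png; python3 snap.py side 235 130 130 90 6 pics/s2.png
```

```text
[[125.29015259 134.03492742]]
172 [ 41  31  45  57  58  55  54  71 103 119]
173 [ 46  32  43  56  59  56  54  72 101 118]
174 [ 51  33  42  56  60  57  58  72 102 119]
175 [ 60  37  41  56  60  59  62  80 107 127]
176 [ 76  52  45  57  61  61  76 102 130 151]
177 [ 97  75  62  68  72  82 107 139 167 183]
178 [114 103  98 102 111 128 153 177 193 201]
179 [131 136 145 153 161 175 190 199 205 206]
180 [150 165 181 190 195 200 204 206 206 205]
181 [165 179 195 203 205 207 206 206 206 206]
182 [170 176 189 199 206 206 206 206 205 206]
183 [161 171 178 190 199 204 205 206 206 205]
184 [143 161 170 179 190 201 205 205 206 207]
185 [121 141 160 172 180 190 199 205 207 206]
186 [108 118 140 160 171 179 190 199 206 207]
187 [108 102 112 137 157 170 178 189 199 205]
188 [111  98  92 108 134 155 168 178 187 195]
189 [125 109  89  83 104 132 154 167 172 179]
190 [147 132 103  78  79 103 130 152 164 169]
191 [161 156 129  94  74  79 100 125 148 163]
4.4 [-116.   212.5] [455.7 223.   47.7] [0.3 0.  0.5] -0.0030054421254640975
4.45 [-116.   212.5] [455.7 223.   47.7] [-0.1  0.2  0.7] -0.0025702308004692757
```

Call:
play_rows(
  moves=[
    [[0,0,0.001],[0,0,0],0],
    [[0,0,0],[0,0,0],0],
    [[0,0,0],[0,0,0],0],
  ],
)

```text
clock: 4.75
eef_pos: [455.6, 222.9, 46.6]
tcp_rot: [-3.141, 0.0, 1.482]
contact_force: [1.4, -0.2, -0.3]
opening: -0.003
```

View pics/s2.png

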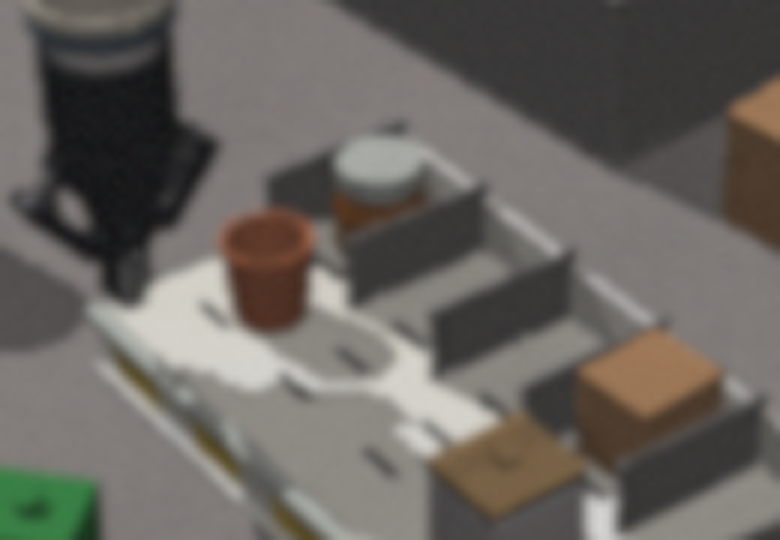

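Call:
play_rows(
  moves=[
    [[0,0,0.001],[0,0,0],0],
    [[0,0,0.001],[0,0,0],0],
    [[0,0,0],[0,0,0],0],
    [[0,0,0],[0,0,0],0],
  ],
)

```text
clock: 5.15
eef_pos: [455.6, 222.9, 44.6]
tcp_rot: [-3.141, 0.0, 1.482]
contact_force: [0.3, 0.7, -0.0]
opening: 0.004
```

View pics/t2.png

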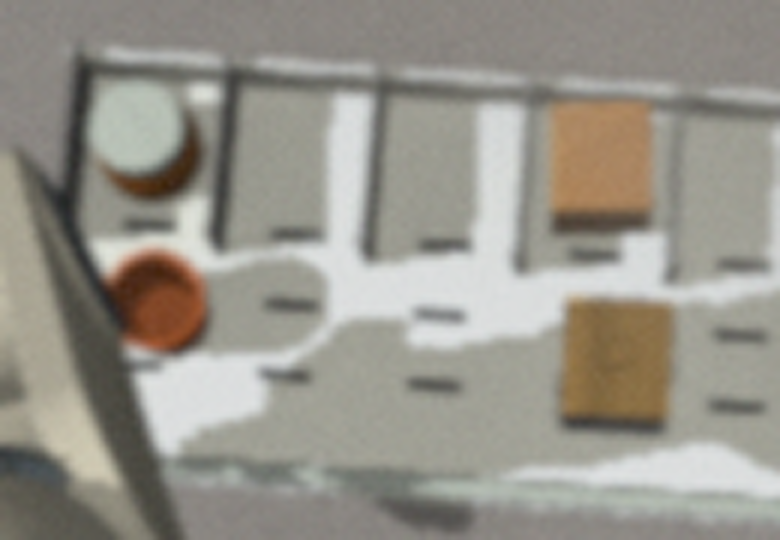

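Call:
play_rows(
  moves=[
    [[0,0,0.001],[0,0,0],0],
    [[0,0,0.001],[0,0,0],0],
    [[0,0,0.001],[0,0,0],0],
    [[0,0,0],[0,0,0],0],
  ],
)

```text
clock: 5.55
eef_pos: [455.6, 222.9, 41.5]
tcp_rot: [-3.141, 0.0, 1.482]
contact_force: [-0.0, 0.5, -0.7]
opening: 0.003
```

Call:
play_rows(
  moves=[
    [[0,0,0.001],[0,0,0],0],
    [[0,0,0.001],[0,0,0],0],
    [[0,0,0],[0,0,0],0],
  ],
)

```text
clock: 5.85
eef_pos: [455.6, 222.9, 39.5]
tcp_rot: [-3.141, 0.0, 1.482]
contact_force: [0.5, 0.5, 0.5]
opening: 0.001
```

```bash
python3 snap.py side 235 130 130 90 6 pics/s3.png
```

```text
5.9 [-116.1  212.4] [455.6 222.9  39.6] [0.  0.4 0.6] 8.454573074096798e-05
```

View pics/s3.png

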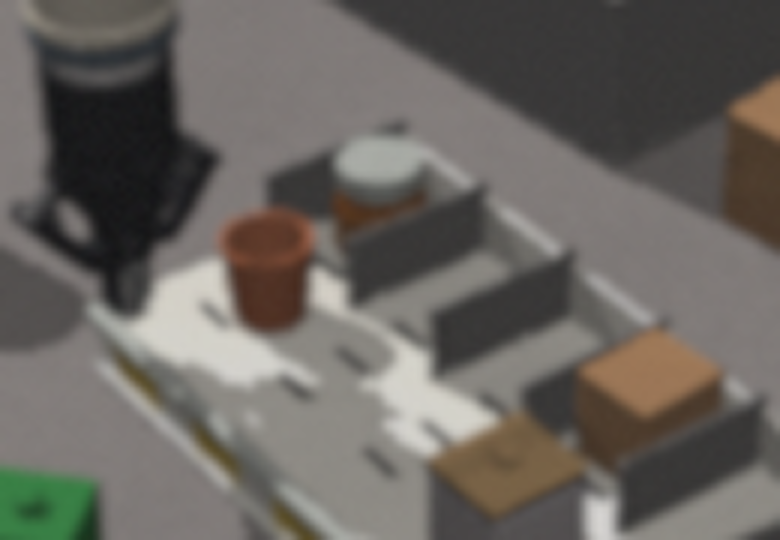

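Call:
play_rows(
  moves=[
    [[0,0,0.002],[0,0,0],0],
    [[0,0,0.001],[0,0,0],0],
    [[0,0,0.001],[0,0,0],0],
    [[0,0,0],[0,0,0],0],
  ],
)

```text
clock: 6.3
eef_pos: [455.6, 222.9, 35.5]
tcp_rot: [-3.141, 0.0, 1.482]
contact_force: [-0.7, -0.0, -1.0]
opening: 0.001
```

Call:
play_rows(
  moves=[
    [[0,0,0.001],[0,0,0],0],
    [[0,0,0.001],[0,0,0],0],
    [[0,0,0],[0,0,0],0],
  ],
)

```text
clock: 6.6
eef_pos: [455.6, 222.9, 33.5]
tcp_rot: [-3.141, 0.0, 1.482]
contact_force: [-0.4, 0.4, 0.3]
opening: -0.0
```

Call:
play_rows(
  moves=[
    [[0,0,0.001],[0,0,0],0],
    [[0,0,0.001],[0,0,0],0],
    [[0,0,0],[0,0,0],0],
  ],
)

```text
clock: 6.9
eef_pos: [455.5, 222.9, 31.5]
tcp_rot: [-3.141, 0.0, 1.482]
contact_force: [-0.8, -0.8, -0.2]
opening: -0.0
```

```bash
python3 snap.py side 235 130 130 90 6 pics/s4.png
python3 - <<'E'
from h import *
f=pickle.load(open("side.pkl","rb"));c=f["pixels"]
P=lambda x,y,z:np.r_[A.T@[x,y]+O,z]
print(proj(f,[P(-116,212,z) for z in(31,48,54)]))
print(" ",list(range(246,266)))
for v in range(174,198): print(v,c[v,246:266].sum(1)//3)
E
```

```text
6.95 [-116.2  212.4] [455.6 222.9  31.6] [-0.3  0.5 -0.5] 0.004207247137061026
[[257.54286017 189.65990198]
 [257.17596235 185.77042739]
 [257.04557461 184.38606025]]
  [246, 247, 248, 249, 250, 251, 252, 253, 254, 255, 256, 257, 258, 259, 260, 261, 262, 263, 264, 265]
174 [ 57  39  29  27  29  28  28  25  24  26  28  29  31  45  75 106 122 130
 137 144]
175 [ 84  64  44  32  27  25  23  24  22  29  35  40  45  58  90 119 138 155
 165 175]
176 [ 99  87  69  51  42  33  25  25  27  39  49  54  60  72 108 143 168 185
 193 198]
177 [ 93  93  91  84  76  59  40  30  32  49  60  61  62  80 125 169 193 202
 206 205]
178 [ 84  89  98 105 102  84  55  32  38  53  64  61  61  79 130 177 200 206
 206 206]
179 [ 80  83  93 108 113  97  64  38  37  53  62  60  59  79 129 178 200 206
 206 206]
180 [ 80  80  88 111 125 112  78  42  36  51  60  59  61  80 130 179 201 206
 206 206]
181 [ 80  80  92 119 142 135 101  60  40  48  61  60  65  92 139 181 202 207
 206 206]
182 [ 79  81  92 115 140 146 125  86  58  52  59  60  76 114 158 190 203 207
 206 206]
183 [ 81  85  95 109 125 137 136 120  93  71  6
[... 557 characters left out ...]
179]
190 [128 127 127 129 135 145 147 132 102  79  78  88  94 100 107 112 123 136
 143 149]
191 [126 128 126 127 133 148 161 156 130  95  73  72  78  86  96 103 109 116
 124 130]
192 [126 126 126 125 128 137 154 163 153 124  92  72  68  74  86  95 104 108
 113 123]
193 [126 126 126 125 126 128 136 152 160 151 124  94  72  70  75  90 102 107
 108 115]
194 [126 126 126 126 126 126 125 131 149 159 152 128  98  77  74  85 100 105
 107 108]
195 [127 126 126 127 126 125 125 123 131 150 161 156 132 101  82  84  93  98
 100 103]
196 [126 127 126 126 127 126 126 125 125 134 150 163 157 131 102  89  88  89
  89  95]
197 [127 126 126 126 125 126 126 126 125 124 131 149 161 155 132 109  96  89
  86  88]
```

Call:
play_rows(
  moves=[
    [[0,0,0.001],[0,0,0],0],
    [[0,0,0.001],[0,0,0],0],
    [[0,0,0],[0,0,0],0],
  ],
)

```text
clock: 7.25
eef_pos: [455.6, 222.9, 29.5]
tcp_rot: [-3.141, 0.0, 1.482]
contact_force: [-0.0, 0.1, -0.0]
opening: -0.0
```

Call:
play_rows(
  moves=[
    [[0,0,0.001],[0,0,0],0],
    [[0,0,0.001],[0,0,0],0],
    [[0,0,0],[0,0,0],0],
  ],
)

```text
clock: 7.55
eef_pos: [455.6, 222.9, 27.6]
tcp_rot: [-3.141, 0.0, 1.482]
contact_force: [0.8, -0.2, -0.2]
opening: 0.001
```

Call:
play_rows(
  moves=[
    [[0,0,0.001],[0,0,0],0],
    [[0,0,0],[0,0,0],0],
  ],
)

```text
clock: 7.75
eef_pos: [455.6, 222.9, 26.6]
tcp_rot: [-3.141, 0.0, 1.482]
contact_force: [-0.6, 0.0, -0.6]
opening: 0.004
```

Call:
play_rows(
  moves=[
    [[0,0,0.001],[0,0,0],0],
    [[0,0,0],[0,0,0],0],
  ],
)

```text
clock: 7.95
eef_pos: [455.6, 222.9, 25.6]
tcp_rot: [-3.141, 0.0, 1.482]
contact_force: [0.4, 0.3, 0.1]
opening: 0.0
```

```bash
python3 snap.py side 235 155 65 45 12 pics/s5.png; python3 -c "
from rig import *
s=sense();print(s['joint_efforts'],s['qpos'])"
```

```text
8.0 [-116.1  212.4] [455.6 222.9  25.6] [-0.   0.7  0.1] 0.0012193964496814552
[ 2.52208083e-04 -5.31131244e+01 -2.17649245e+01  6.45563910e-05
 -1.21641226e-02 -3.86761735e-05] [4.52073613e-01 4.25769156e-01 2.01836800e+00 4.32286154e-06
 6.97550145e-01 5.41100791e-01]
```

View pics/s5.png

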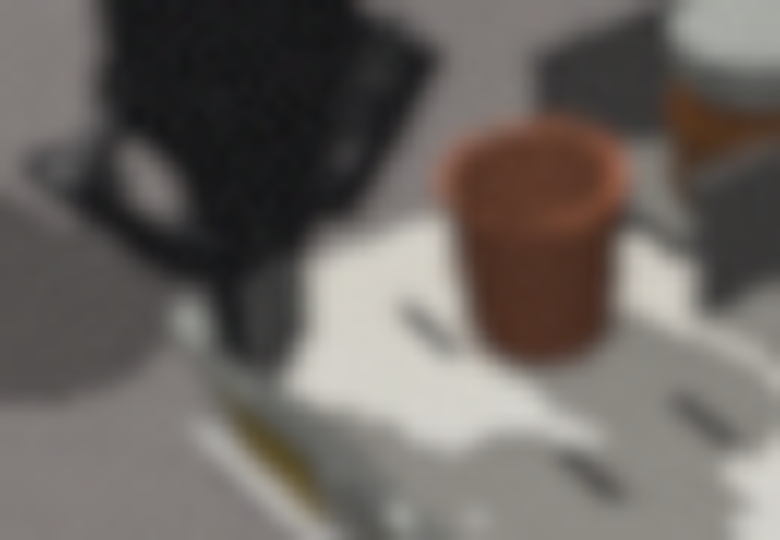

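The side crop shows the fingertip at about pixel (256,185), just above the bar in front of gap 1. I'll go on in 1 mm steps.

Call:
play_rows(
  moves=[
    [[0,0,0.001],[0,0,0],0],
    [[0,0,0],[0,0,0],0],
  ],
)

```text
clock: 8.2
eef_pos: [455.6, 222.9, 24.6]
tcp_rot: [-3.141, 0.0, 1.482]
contact_force: [0.1, 0.7, -0.1]
opening: -0.004
```

Call:
play_rows(
  moves=[
    [[0,0,0.001],[0,0,0],0],
    [[0,0,0],[0,0,0],0],
  ],
)

```text
clock: 8.4
eef_pos: [455.6, 222.9, 23.6]
tcp_rot: [-3.141, 0.0, 1.482]
contact_force: [0.1, 0.2, -0.3]
opening: 0.0
```

Call:
play_rows(
  moves=[
    [[0,0,0.001],[0,0,0],0],
    [[0,0,0],[0,0,0],0],
  ],
)

```text
clock: 8.6
eef_pos: [455.6, 222.9, 22.6]
tcp_rot: [-3.141, 0.0, 1.482]
contact_force: [-0.2, -0.4, 0.5]
opening: -0.004
```

Call:
play_rows(
  moves=[
    [[0,0,0.001],[0,0,0],0],
    [[0,0,0],[0,0,0],0],
  ],
)

```text
clock: 8.8
eef_pos: [455.6, 222.9, 21.6]
tcp_rot: [-3.141, 0.0, 1.482]
contact_force: [0.8, 0.1, 0.5]
opening: -0.002
```

Call:
play_rows(
  moves=[
    [[0,0,0.001],[0,0,0],0],
    [[0,0,0],[0,0,0],0],
  ],
)

```text
clock: 9.0
eef_pos: [455.7, 223.0, 21.3]
tcp_rot: [3.142, 0.0, 1.482]
contact_force: [-3.3, -1.1, 9.7]
opening: -0.001
```

Call:
play_rows(
  moves=[
    [[0,0,0.001],[0,0,0],0],
    [[0,0,0],[0,0,0],0],
  ],
)

```text
clock: 9.2
eef_pos: [455.8, 223.0, 21.1]
tcp_rot: [3.141, -0.0, 1.482]
contact_force: [-5.4, -2.8, 22.6]
opening: 0.001
```

```bash
python3 snap.py side 235 155 65 45 12 pics/s6.png
python3 - <<'E'
from h import *
f=pickle.load(open("side.pkl","rb"));c=f["pixels"]
print("cam",-f["R"].T@f["t"])
print(" ",list(range(246,266)))
for v in range(176,194): print(v,c[v,246:266].sum(1)//3)
E
```

```text
9.25 [-116.   212.5] [455.8 223.   21.1] [-5.  -3.9 21.7] 0.0010318366131479599
cam [-302.67470371 -922.02574372 1078.62690779]
  [246, 247, 248, 249, 250, 251, 252, 253, 254, 255, 256, 257, 258, 259, 260, 261, 262, 263, 264, 265]
176 [ 37  29  28  30  31  31  30  28  24  23  27  29  30  43  85 133 165 184
 193 198]
177 [ 53  39  31  25  26  28  24  24  25  25  30  38  44  61 111 163 191 202
 205 206]
178 [ 68  58  45  36  32  32  28  24  27  30  37  48  57  74 124 175 200 206
 206 206]
179 [ 76  72  63  61  63  55  42  29  27  36  46  53  61  80 129 178 201 206
 205 206]
180 [ 79  79  81  94 107  98  70  40  29  44  55  56  61  78 129 178 201 206
 206 206]
181 [ 80  80  91 117 137 130  96  55  35  45  60  58  57  76 127 176 201 207
 206 206]
182 [ 80  82  92 115 136 135 104  58  35  48  59  58  55  70 121 174 201 206
 206 206]
183 [ 80  85  94 109 122 123  97  58  35  46  57  58  56  74 125 176 201 207
 206 206]
184 [ 85  95 108 115 115 109  88  57  39  45  57  58  63  97 145 185 204 208
 207 207]
185 [ 95 108 117 122 118 107  91  69  50  49  59  62  76 122 170 197 207 208
 207 207]
186 [109 118 123 125 123 114  99  82  69  66  68  69  92 140 182 201 204 205
 207 207]
187 [121 124 124 126 125 120 106  91  81  80  81  83 105 146 175 185 188 190
 199 205]
188 [126 126 127 126 126 122 113  98  86  82  85  91 106 127 143 149 152 162
 180 196]
189 [127 126 127 127 130 131 125 110  89  77  77  87  99 107 114 118 126 137
 156 176]
190 [127 127 127 129 135 145 146 132 103  77  69  78  88  97 103 108 115 125
 136 149]
191 [126 127 127 127 133 148 161 156 129  96  73  69  76  86  95 103 110 116
 124 131]
192 [126 126 125 125 129 137 154 163 153 124  92  72  68  74  85  97 103 107
 113 123]
193 [126 125 125 125 125 128 136 151 160 151 123  94  75  69  75  86  96 102
 107 114]
```

View pics/s6.png

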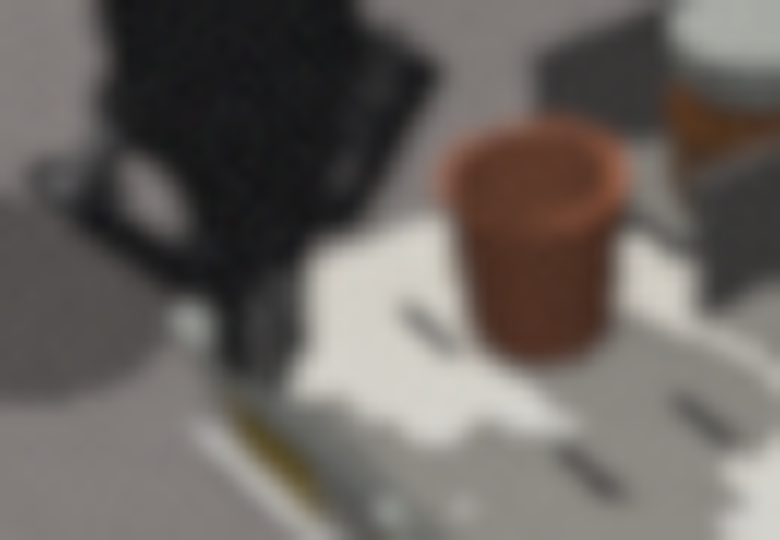

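Contact found: Fz rose 9.7 → 22.6 N in 1 mm steps. The crop shows the tip at (255,187) covering the bar's highlight, so it is on the rail at rack y = 212, in gap 1. The fingers' tip therefore stands about 26 mm above the reported TCP. I'll ease off and slide to the right.

Call:
play_rows(
  moves=[
    [[0,0,-0.001],[0,0,0],0],
    [[-0.004,0,0],[0,0,0],0],
    [[-0.008,0,0],[0,0,0],0],
    [[-0.008,0,0],[0,0,0],0],
    [[-0.008,0,0],[0,0,0],0],
  ],
)

```text
clock: 9.75
eef_pos: [454.6, 195.8, 21.4]
tcp_rot: [3.139, -0.002, 1.482]
contact_force: [1.0, 4.9, 6.4]
opening: 0.002
```

Call:
play_rows(
  moves=[
    [[-0.008,0,0],[0,0,0],0],
    [[-0.008,0,0],[0,0,0],0],
    [[-0.008,0,0],[0,0,0],0],
    [[-0.008,0,0],[0,0,0],0],
    [[-0.008,0,0],[0,0,0],0],
  ],
)

```text
clock: 10.25
eef_pos: [451.0, 155.7, 21.3]
tcp_rot: [3.139, -0.002, 1.481]
contact_force: [0.6, 5.3, 6.2]
opening: 0.0
```

Call:
play_rows(
  moves=[
    [[-0.008,0,0],[0,0,0],0],
    [[-0.008,0,0],[0,0,0],0],
    [[-0.008,0,0],[0,0,0],0],
    [[-0.008,0,0],[0,0,0],0],
    [[-0.008,0,0],[0,0,0],0],
    [[-0.008,0,0],[0,0,0],0],
  ],
)

```text
clock: 10.85
eef_pos: [446.8, 107.8, 21.3]
tcp_rot: [3.139, -0.002, 1.481]
contact_force: [0.7, 5.8, 7.6]
opening: -0.003
```

Call:
play_rows(
  moves=[
    [[-0.008,0,0],[0,0,0],0],
    [[-0.008,0,0],[0,0,0],0],
    [[-0.008,0,0],[0,0,0],0],
    [[-0.008,0,0],[0,0,0],0],
    [[-0.008,0,0],[0,0,0],0],
    [[-0.008,0,0],[0,0,0],0],
    [[-0.004,0,0],[0,0,0],0],
    [[0,0,0],[0,0,0],0],
    [[0,0,0],[0,0,0],0],
  ],
)

```text
clock: 11.75
eef_pos: [441.9, 55.5, 21.3]
tcp_rot: [3.139, -0.0, 1.482]
contact_force: [1.1, -0.5, 8.0]
opening: -0.002
```

The rail was counted in steady contact of about 7 N from gap 1 to gap 3 (rack y ≈ 44). Now I lift, go over to the right of the tin and part the fingers about 30% to make a broad pusher.

Call:
play_rows(
  moves=[
    [[0,0,-0.01],[0,0,0],0],
    [[0,0,-0.025],[0,0,0],0],
    [[0,0,-0.026],[0,0,0],0],
    [[0,0,-0.026],[0,0,0],0],
    [[0,0,0],[0,0,0],30],
    [[-0.02,0.007,0],[0,0,0],30],
    [[-0.02,0.007,0],[0,0,0],30],
    [[-0.02,0.007,0],[0,0,0],30],
    [[-0.02,0.007,0],[0,0,0],30],
    [[-0.02,0.007,0],[0,0,0],30],
    [[-0.02,0.007,0],[0,0,0],30],
    [[-0.02,0.007,0],[0,0,0],30],
    [[-0.02,0.007,0],[0,0,0],30],
    [[-0.01,0.007,0],[0,0,0],30],
    [[0,0,0],[0,0,0],30],
    [[0,0,0],[0,0,0],30],
  ],
)

```text
clock: 13.35
eef_pos: [487.9, -118.9, 107.3]
tcp_rot: [-3.141, -0.0, 1.481]
contact_force: [-0.9, 0.9, 0.2]
opening: 0.297
```

```bash
cat > look.py <<'E'
from rig import *
from h import *
f=grab_frame("side");g=grab_frame("top");s=sense()
print(s["clock"],"rack",rk(s["eef_pos"]).round(1),"z",s["eef_pos"][2].round(1),s["tcp_rot"].round(3),s["contact_force"].round(1),s["opening"].round(2))
for n,c in(("side",f),("top",g)):
    pickle.dump(c,open(n+".pkl","wb"))
    im=c["pixels"][:,:,::-1]; hsv=cv2.cvtColor(np.ascontiguousarray(im),cv2.COLOR_BGR2HSV)
    w=cv2.inRange(hsv,(14,110,60),(25,255,255)); q=proj(c,[[527,0,100]])[0].astype(int)
    m=np.zeros_like(w); m[q[1]-60:q[1]+60,q[0]-80:q[0]+80]=1; w*=m
    k,l,st,ce=cv2.connectedComponentsWithStats(w)
    for i in range(1,k):
        if st[i,4]>60: print(n,st[i],"lid rack",rk(onz(c,ce[i],102)[0]).round(1), "minrect", cv2.minAreaRect(np.argwhere(l==i)[:,::-1].astype(np.float32)))
E
python3 look.py
```

```text
Traceback (most recent call last):
  File "look.py", line 4, in <module>
    print(s["clock"],"rack",rk(s["eef_pos"]).round(1),"z",s["eef_pos"][2].round(1),s["tcp_rot"].round(3),s["contact_force"].round(1),s["opening"].round(2))
                                                                                                                                     ^^^^^^^^^^^^^^^^^^
AttributeError: 'float' object has no attribute 'round'
```

Call:
play_rows(
  moves=[
    [[0,0,0.015],[0,0,0],30],
    [[0,0,0.02],[0,0,0],30],
    [[0,0,0.02],[0,0,0],30],
    [[0,0,0.008],[0,0,0],30],
    [[0,0,0.004],[0,0,0],30],
    [[0,0,0],[0,0,0],30],
  ],
)

```text
clock: 14.05
eef_pos: [488.3, -119.0, 40.7]
tcp_rot: [-3.141, -0.0, 1.482]
contact_force: [-0.7, 0.2, -0.3]
opening: 0.302
```

```bash
sed -i 's/s\["opening"\].round(2)/round(s["opening"],2)/' look.py; python3 look.py
python3 - <<'E'
from h import *
f=pickle.load(open("side.pkl","rb"));im=f["pixels"][160:270,270:400,::-1]
cv2.imwrite("pics/s7.png",cv2.resize(im,None,fx=5,fy=5,interpolation=cv2.INTER_CUBIC))
E
```

```text
14.15 rack [ -52.6 -125.5] z 41.3 [3.141 0.    1.482] [-0.5  0.5  0.6] 0.3
side [358 134  37  28 646] lid rack [330.3  80.6] minrect ((379.7940979003906, 148.32350158691406), (22.980810165405273, 39.10167694091797), 59.03623962402344)
top [338 163  14  17 196] lid rack [ 53.7 -40.9] minrect ((344.5, 171.0), (16.0, 13.0), 90.0)
top [339 195  10  19 123] lid rack [-51.1 -43. ] minrect ((342.8799743652344, 204.33999633789062), (8.061017990112305, 17.960512161254883), 8.130102157592773)
```

View pics/s7.png

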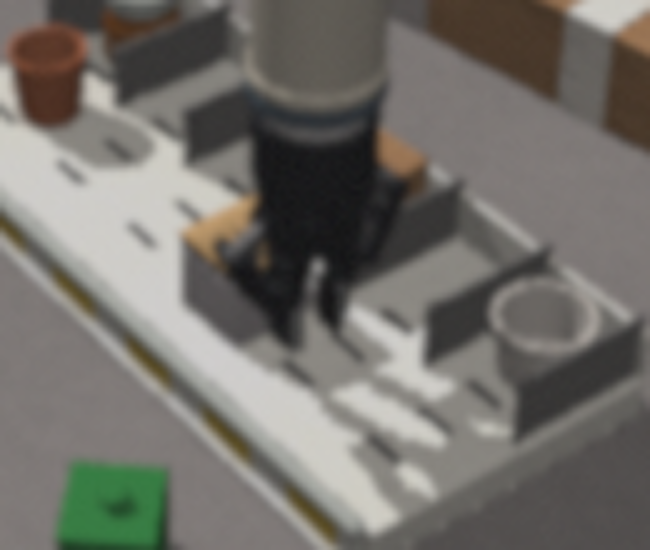

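The side crop shows both finger tips just right of the tin, at (290,345) and (335,325), with the tin undisturbed. Now I push it gently along +y.

Call:
play_rows(
  moves=[
    [[0.007,0,0],[0,0,0],30],
    [[0.007,0,0],[0,0,0],30],
    [[0.004,0,0],[0,0,0],30],
    [[0.003,0,0],[0,0,0],30],
    [[0.003,0,0],[0,0,0],30],
    [[0.003,0,0],[0,0,0],30],
    [[0.003,0,0],[0,0,0],30],
    [[0.004,0,0],[0,0,0],30],
    [[0.004,0,0],[0,0,0],30],
    [[0.004,0,0],[0,0,0],30],
  ],
)

```text
clock: 15.15
eef_pos: [492.2, -77.3, 40.7]
tcp_rot: [3.141, 0.0, 1.482]
contact_force: [-0.5, -1.8, 0.5]
opening: 0.301
```

Call:
play_rows(
  moves=[
    [[0.005,0,0],[0,0,0],30],
    [[0.005,0,0],[0,0,0],30],
    [[0.005,0,0],[0,0,0],30],
    [[0.005,0,0],[0,0,0],30],
  ],
)

```text
clock: 15.55
eef_pos: [493.9, -57.1, 40.7]
tcp_rot: [-3.142, 0.0, 1.482]
contact_force: [0.3, -1.9, 0.2]
opening: 0.299
```

```bash
python3 look.py
```

```text
15.65 rack [-53.1 -62.7] z 40.7 [-3.142 -0.     1.482] [ 0.8 -0.7  0.4] 0.3
side [358 134  37  28 646] lid rack [329.9  81. ] minrect ((379.75, 148.25), (23.15230941772461, 39.10167694091797), 59.036251068115234)
side [336 186  18  15 145] lid rack [ 53.2 -50.9] minrect ((344.15380859375, 193.76922607421875), (14.422204971313477, 13.312806129455566), 33.690067291259766)
```

Call:
play_rows(
  moves=[
    [[0.005,0,0],[0,0,0],30],
    [[0.005,0,0],[0,0,0],30],
    [[0.005,0,0],[0,0,0],30],
    [[0.005,0,0],[0,0,0],30],
    [[0.005,0,0],[0,0,0],30],
    [[0.005,0,0],[0,0,0],30],
    [[0.005,0,0],[0,0,0],30],
    [[0.005,0,0],[0,0,0],30],
    [[0.005,0,0],[0,0,0],30],
    [[0.005,0,0],[0,0,0],30],
    [[0.005,0,0],[0,0,0],30],
    [[0.003,0,0],[0,0,0],30],
    [[0,0,0],[0,0,0],30],
  ],
)

```text
clock: 16.95
eef_pos: [499.1, 0.7, 40.7]
tcp_rot: [-3.142, -0.0, 1.482]
contact_force: [0.7, 0.4, 0.4]
opening: 0.301
```

Call:
play_rows(
  moves=[
    [[-0.01,0,0],[0,0,0],30],
    [[-0.03,0,0],[0,0,0],30],
    [[-0.03,0,-0.02],[0,0,0],30],
    [[-0.03,0,-0.03],[0,0,0],30],
    [[0,0,-0.03],[0,0,0],30],
    [[0,-0.03,0],[0,0,0],30],
    [[0,-0.03,0],[0,0,0],30],
    [[0,-0.03,0],[0,0,0],30],
    [[0,-0.03,0],[0,0,0],30],
  ],
)

```text
clock: 17.85
eef_pos: [369.2, -89.1, 120.7]
tcp_rot: [3.141, 0.0, 1.481]
contact_force: [0.0, -0.1, -0.1]
opening: 0.3
```

```bash
python3 look.py
python3 - <<'E'
from h import *
f=pickle.load(open("top.pkl","rb"));im=f["pixels"][145:240,245:420,::-1]
cv2.imwrite("pics/t8.png",cv2.resize(im,None,fx=4.5,fy=4.5,interpolation=cv2.INTER_CUBIC))
E
```

```text
17.95 rack [-177.5 -105.7] z 120.1 [-3.138 -0.     1.481] [-0.5  0.5  0.1] 0.3
side [358 134  37  28 652] lid rack [329.6  81.1] minrect ((379.69232177734375, 148.4615478515625), (23.070459365844727, 39.194976806640625), 60.2551155090332)
side [333 186  21  14 161] lid rack [ 51.5 -49.1] minrect ((342.8000183105469, 193.1000213623047), (12.521980285644531, 19.230182647705078), 63.43495178222656)
top [338 168  14  12 100] lid rack [ 43.4 -35.2] minrect ((344.5, 173.5), (13.0, 11.0), 0.0)
top [310 193  18  20 309] lid rack [-53.3  33.1] minrect ((318.9207458496094, 202.45175170898438), (16.858234405517578, 18.35305404663086), 4.763641834259033)
```

View pics/t8.png

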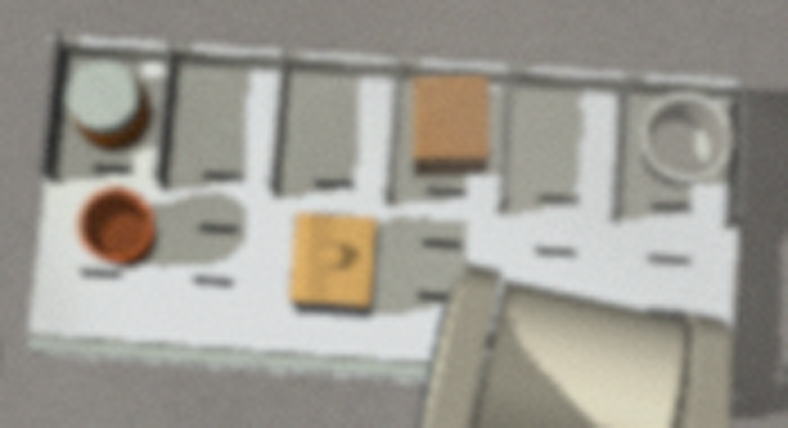

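The top crop shows the tin at (334,262), square to the rack and in front of gap 3. It measures y = 33 and needs 42, so I push it 9 mm more. All the other goods are unmoved.

Call:
play_rows(
  moves=[
    [[0,0.03,0],[0,0,0],30],
    [[0,0.03,0],[0,0,0],30],
    [[0,0.03,0],[0,0,0],30],
    [[0,0.03,0],[0,0,0],30],
    [[0,0,0.03],[0,0,0],30],
    [[0,0,0.03],[0,0,0],30],
    [[0.02,0,0.02],[0,0,0],30],
    [[0.03,0,0],[0,0,0],30],
    [[0.03,0,0],[0,0,0],30],
    [[0.012,0,0],[0,0,0],30],
    [[0.005,0,0],[0,0,0],30],
    [[0.004,0,0],[0,0,0],30],
    [[0.004,0,0],[0,0,0],30],
    [[0.003,0,0],[0,0,0],30],
    [[0.001,0,0],[0,0,0],30],
    [[0,0,0],[0,0,0],30],
  ],
)

```text
clock: 19.55
eef_pos: [500.0, 8.9, 40.8]
tcp_rot: [3.141, 0.0, 1.482]
contact_force: [0.6, -1.4, 1.2]
opening: 0.301
```

Call:
play_rows(
  moves=[
    [[-0.01,0,0],[0,0,0],30],
    [[-0.03,0,0],[0,0,0],30],
    [[-0.03,0,-0.02],[0,0,0],30],
    [[-0.03,0,-0.03],[0,0,0],30],
    [[0,0,-0.03],[0,0,0],30],
    [[0,-0.03,0],[0,0,0],30],
    [[0,-0.03,0],[0,0,0],30],
    [[0,-0.03,0],[0,0,0],30],
    [[0,-0.03,0],[0,0,0],30],
    [[0,0,0],[0,0,0],30],
  ],
)

```text
clock: 20.55
eef_pos: [367.0, -79.5, 120.1]
tcp_rot: [-3.138, -0.0, 1.481]
contact_force: [0.3, 0.3, -0.1]
opening: 0.304
```

```bash
python3 look.py
```

```text
20.65 rack [-173.   -96.9] z 121.0 [3.14  0.    1.481] [ 0.6  0.  -0.2] 0.3
side [358 134  37  28 640] lid rack [329.9  81.1] minrect ((379.69232177734375, 148.4615478515625), (23.070459365844727, 39.194976806640625), 60.2551155090332)
side [332 186  22  14 160] lid rack [ 51.3 -47.8] minrect ((342.76470947265625, 192.441162109375), (12.51939582824707, 18.00735092163086), 59.03623962402344)
top [338 163  14  17 109] lid rack [ 45.5 -35.3] minrect ((342.10003662109375, 173.20001220703125), (16.54690170288086, 12.521980285644531), 63.43495178222656)
top [308 193  18  20 312] lid rack [-53.3  40.9] minrect ((316.38623046875, 202.36550903320312), (16.775188446044922, 18.43609619140625), 4.763641834259033)
```

Call:
play_rows(
  moves=[
    [[0,0,0],[0,0,-0.1428],30],
    [[0,0,0],[0,0,-0.1428],30],
    [[0,0,0],[0,0,-0.1428],30],
    [[0,0,0],[0,0,-0.1428],30],
    [[0,0,0],[0,0,-0.1428],30],
    [[0,0,0],[0,0,-0.1428],30],
    [[0,0,0],[0,0,-0.1428],30],
    [[0,0,0],[0,0,-0.1428],30],
    [[0,0,0],[0,0,-0.1428],30],
    [[0,0,0],[0,0,-0.1428],30],
    [[0,0,0],[0,0,-0.1428],30],
    [[0,0,0],[0,0,0],30],
  ],
)

```text
clock: 21.85
eef_pos: [372.8, -80.1, 120.8]
tcp_rot: [-3.142, 0.001, 3.055]
contact_force: [0.2, 0.5, 1.0]
opening: 0.297
```

Call:
play_rows(
  moves=[
    [[0,0.02,0],[0,0,0],30],
    [[-0.01,0.03,0],[0,0,0],30],
    [[-0.02,0.03,0],[0,0,0],30],
    [[-0.02,0.03,0],[0,0,0],30],
    [[-0.008,0.028,0],[0,0,0],30],
    [[0,0,0],[0,0,0],30],
    [[0,0,0.02],[0,0,0],30],
    [[0,0,0.025],[0,0,0],30],
    [[0,0,0.025],[0,0,0],30],
    [[0,0,0.01],[0,0,0],30],
    [[0,0,0],[0,0,0],30],
    [[0,0,0],[0,0,0],30],
  ],
)

```text
clock: 23.05
eef_pos: [442.0, 52.3, 41.2]
tcp_rot: [3.142, 0.0, 3.051]
contact_force: [-0.0, 0.2, 0.7]
opening: 0.297
```

```bash
python3 look.py
```

```text
23.15 rack [-114.2   41.5] z 41.6 [3.141e+00 2.000e-03 3.052e+00] [-0.2 -0.   0.7] 0.3
side [358 134  37  29 638] lid rack [329.9  80.8] minrect ((379.7388610839844, 148.64688110351562), (23.53253936767578, 39.22089767456055), 60.64224624633789)
side [333 186  21  15 162] lid rack [ 51.1 -47.8] minrect ((343.0, 192.50003051757812), (14.40000057220459, 16.600000381469727), 53.13010025024414)
top [338 163  14  17 161] lid rack [ 51.9 -38.4] minrect ((344.5, 171.0), (16.0, 13.0), 90.0)
```

Call:
play_rows(
  moves=[
    [[-0.006,0,0],[0,0,0],30],
    [[-0.005,0,0],[0,0,0],30],
    [[-0.003,0,0],[0,0,0],30],
    [[-0.003,0,0],[0,0,0],30],
    [[-0.003,0,0],[0,0,0],30],
    [[-0.003,0,0],[0,0,0],30],
    [[-0.003,0,0],[0,0,0],30],
    [[-0.004,0,0],[0,0,0],30],
    [[-0.005,0,0],[0,0,0],30],
    [[-0.005,0,0],[0,0,0],30],
    [[-0.005,0,0],[0,0,0],30],
  ],
)

```text
clock: 24.25
eef_pos: [486.9, 48.5, 40.6]
tcp_rot: [-3.142, 0.0, 3.053]
contact_force: [-0.9, 0.3, -0.8]
opening: 0.303
```

Call:
play_rows(
  moves=[
    [[-0.005,0,0],[0,0,0],30],
    [[-0.005,0,0],[0,0,0],30],
    [[-0.005,0,0],[0,0,0],30],
    [[-0.005,0,0],[0,0,0],30],
    [[-0.005,0,0],[0,0,0],30],
    [[-0.005,0,0],[0,0,0],30],
    [[-0.005,0,0],[0,0,0],30],
    [[-0.005,0,0],[0,0,0],30],
  ],
)

```text
clock: 25.05
eef_pos: [526.5, 44.9, 40.7]
tcp_rot: [-3.142, -0.0, 3.053]
contact_force: [-1.2, -1.1, -1.5]
opening: 0.305
```

```bash
python3 look.py
```

```text
25.15 rack [-28.9  41.6] z 40.8 [3.141e+00 1.000e-03 3.052e+00] [-0.2  0.2  0. ] 0.31
side [358 134  37  28 653] lid rack [329.5  81.1] minrect ((379.63214111328125, 148.5377197265625), (23.116600036621094, 39.23994445800781), 60.945396423339844)
side [332 186  22  14 162] lid rack [ 51.1 -48.1] minrect ((342.8999938964844, 192.8000030517578), (12.074766159057617, 18.782970428466797), 63.43495178222656)
top [340 163  12  17 187] lid rack [ 55.3 -44. ] minrect ((345.5, 171.0), (16.0, 11.0), 90.0)
```

Call:
play_rows(
  moves=[
    [[-0.005,0,0],[0,0,0],30],
    [[-0.005,0,0],[0,0,0],30],
    [[-0.005,0,0],[0,0,0],30],
    [[-0.005,0,0],[0,0,0],30],
    [[-0.005,0,0],[0,0,0],30],
    [[-0.005,0,0],[0,0,0],30],
    [[-0.005,0,0],[0,0,0],30],
    [[-0.005,0,0],[0,0,0],30],
    [[-0.005,0,0],[0,0,0],30],
  ],
)

```text
clock: 26.05
eef_pos: [571.4, 40.9, 40.7]
tcp_rot: [-3.142, -0.0, 3.053]
contact_force: [-1.0, 1.1, -0.8]
opening: 0.302
```

Call:
play_rows(
  moves=[
    [[-0.003,0,0],[0,0,0],30],
    [[-0.002,0,0],[0,0,0],30],
    [[-0.002,0,0],[0,0,0],30],
    [[-0.002,0,0],[0,0,0],30],
  ],
)

```text
clock: 26.45
eef_pos: [579.9, 40.2, 40.7]
tcp_rot: [-3.142, -0.0, 3.053]
contact_force: [-3.1, -0.9, -0.7]
opening: 0.301
```

Call:
play_rows(
  moves=[
    [[-0.002,0,0],[0,0,0],30],
    [[-0.001,0,0],[0,0,0],30],
    [[-0.001,0,0],[0,0,0],30],
  ],
)

```text
clock: 26.75
eef_pos: [584.0, 39.8, 40.7]
tcp_rot: [-3.142, 0.0, 3.053]
contact_force: [-1.9, -0.3, -0.0]
opening: 0.297
```

Call:
play_rows(
  moves=[
    [[-0.001,0,0],[0,0,0],30],
    [[-0.001,0,0],[0,0,0],30],
    [[-0.001,0,0],[0,0,0],30],
  ],
)

```text
clock: 27.05
eef_pos: [585.2, 39.7, 40.6]
tcp_rot: [-3.141, -0.003, 3.052]
contact_force: [-11.5, 2.7, 9.7]
opening: 0.3
```

Call:
play_rows(
  moves=[
    [[-0.001,0,0],[0,0,0],30],
    [[-0.001,0,0],[0,0,0],30],
  ],
)

```text
clock: 27.25
eef_pos: [585.0, 39.7, 40.5]
tcp_rot: [-3.141, -0.007, 3.052]
contact_force: [-17.8, 3.2, 14.8]
opening: 0.297
```

Call:
play_rows(
  moves=[
    [[-0.001,0,0],[0,0,0],30],
    [[0,0,0],[0,0,0],30],
  ],
)

```text
clock: 27.45
eef_pos: [584.9, 39.7, 40.5]
tcp_rot: [-3.141, -0.009, 3.052]
contact_force: [-18.5, 3.7, 15.7]
opening: 0.304
```

Call:
play_rows(
  moves=[
    [[0.003,0,0],[0,0,0],30],
    [[0.005,0,0],[0,0,0],30],
    [[0.02,0,0],[0,0,0],30],
    [[0.03,0,0],[0,0,0],30],
    [[0.04,0,0],[0,0,0],30],
    [[0.04,0,-0.02],[0,0,0],30],
    [[0.04,0,-0.03],[0,0,0],30],
    [[0.04,0,-0.03],[0,0,0],30],
    [[0,-0.04,0],[0,0,0],30],
    [[0,-0.04,0],[0,0,0],30],
    [[0,-0.04,0],[0,0,0],30],
    [[0,-0.04,0],[0,0,0],30],
    [[0,0,0],[0,0,0],30],
  ],
)

```text
clock: 28.75
eef_pos: [359.1, -104.6, 121.3]
tcp_rot: [-3.14, 0.003, 3.048]
contact_force: [0.4, 1.1, 0.3]
opening: 0.302
```

```bash
python3 look.py
python3 - <<'E'
from h import *
# side lid left edge & tin vs expected home lid corners; divider/stop corners for the reference
P=lambda x,y,z:np.r_[A.T@[x,y]+O,z]
for n in("side","top"):
    f=pickle.load(open(n+".pkl","rb"))
    print(n,"home lid corners",proj(f,[P(73+a,42+b,102) for a,b in((-32,29),(32,29),(32,-29),(-32,-29))]).round(1).tolist(),"stop near top",proj(f,[P(105,y,78) for y in(84,0)]).round(1).tolist())
    hsv=cv2.cvtColor(f["pixels"],cv2.COLOR_RGB2HSV); c=proj(f,[P(73,42,102)])[0]
    w=cv2.inRange(hsv,(8,60,60),(30,255,255)); k,l,st,ce=cv2.connectedComponentsWithStats(w)
    for i in range(1,k):
        if st[i,4]>30 and np.hypot(*(ce[i]-c))<45: print(st[i],ce[i].round(1),rk(onz(f,ce[i],102)[0]).round(1))
    print("expected lid centre",c.round(1))
E
```

```text
28.85 rack [-183.7 -119.3] z 120.9 [-3.141e+00  1.000e-03  3.049e+00] [ 0.1  0.4 -0.4] 0.3
side [358 134  37  28 654] lid rack [329.2  81.3] minrect ((379.5692443847656, 148.24615478515625), (22.822391510009766, 39.194976806640625), 60.2551155090332)
side [333 186  21  15 167] lid rack [ 50.4 -49.2] minrect ((343.0000305175781, 192.50001525878906), (14.849241256713867, 14.849242210388184), 45.0)
top [311 157  17  18 278] lid rack [67.9 43. ] minrect ((319.0, 165.5), (17.0, 16.0), 90.0)
top [338 167  12  13  89] lid rack [ 43.4 -33.6] minrect ((343.5, 173.0), (11.0, 12.0), 0.0)
side home lid corners [[318.0, 176.2], [332.9, 169.6], [343.7, 177.6], [328.6, 184.5]] stop near top [[330.4, 173.5], [345.9, 185.2]]
[318 171  25  15 233] [329.5 177.9] [66.  40.1]
[331 184  24  24 382] [341.5 195.2] [ 39.3 -56.1]
expected lid centre [330.8 176.9]
top home lid corners [[309.5, 173.1], [311.1, 154.2], [328.9, 155.3], [327.4, 174.3]] stop near top [[307.7, 156.2], [332.9, 157.9]]
[309 156  21  20 375] [318.7 165.5] [68.4 43.2]
[337 162  17  21 341] [344.8 171.7] [ 53.5 -42.3]
expected lid centre [319.2 164.2]
```

Run:
```python
from h import *
P=lambda x,y,z:np.r_[A.T@[x,y]+O,z]
xs=np.arange(88,130,2)
print("x   ",xs)
for n in("top","side"):
    f=pickle.load(open(n+".pkl","rb"));g=cv2.cvtColor(f["pixels"],cv2.COLOR_RGB2GRAY).astype(np.float32)
    for y0 in(126,-126):
        rows=[]
        for y in range(y0-15,y0+30,5):
            q=proj(f,[P(x,y,78) for x in xs]).astype(np.float32); rows.append(cv2.remap(g,q[:,0],q[:,1],cv2.INTER_LINEAR)[:,0])
        print(n,y0,np.mean(rows,0).round(0).astype(int))
    # lid profile z=102 along x
    xs2=np.arange(26,116,3); h=cv2.cvtColor(f["pixels"],cv2.COLOR_RGB2HSV)[...,1].astype(np.float32)
    q=[proj(f,[P(x,y,102) for x in xs2]).astype(np.float32) for y in range(28,60,4)]
    print(n,"lid sat",list(zip(xs2.tolist(),np.mean([cv2.remap(h,a[:,0],a[:,1],cv2.INTER_LINEAR)[:,0] for a in q],0).round(0).astype(int).tolist())))
```

```text
x    [ 88  90  92  94  96  98 100 102 104 106 108 110 112 114 116 118 120 122
 124 126 128]
top 126 [140 127 113 103 102 115 136 157 169 167 156 143 135 132 131 132 132 132
 132 132 132]
top -126 [150 138 124 115 112 121 138 156 167 166 156 144 137 135 135 135 135 135
 135 135 135]
top lid sat [(26, 13), (29, 9), (32, 23), (35, 62), (38, 101), (41, 120), (44, 124), (47, 125), (50, 125), (53, 124), (56, 124), (59, 123), (62, 121), (65, 119), (68, 119), (71, 118), (74, 118), (77, 117), (80, 118), (83, 119), (86, 119), (89, 119), (92, 118), (95, 116), (98, 105), (101, 77), (104, 41), (107, 20), (110, 18), (113, 18)]
side 126 [ 91  94  99 106 115 126 138 149 154 153 148 140 132 127 123 122 121 121
 121 122 122]
side -126 [ 91  94  98 104 114 128 143 153 157 154 146 137 130 125 124 123 123 123
 123 123 123]
side lid sat [(26, 11), (29, 24), (32, 56), (35, 88), (38, 103), (41, 107), (44, 108), (47, 108), (50, 108), (53, 108), (56, 107), (59, 107), (62, 108), (65, 107), (68, 107), (71, 107), (74, 107), (77, 107), (80, 107), (83, 108), (86, 108), (89, 108), (92, 106), (95, 100), (98, 87), (101, 66), (104, 42), (107, 25), (110, 17), (113, 14)]
```

The back stop's near face measures x ≈ 100 in my frame, so the frame is about 5 mm off at the back. The tin lid's rear edge measures 101–102, so the tin is against the stop and upright. It is centred in gap 3, and the arm is clear. Handing in.

```bash
python3 -c "
from rig import *
print(sign_off())"
```

```text
the job is handed in; nothing more can be done
None
```

I counted the gaps along the price rail and pushed the square tin into the third gap, up against the back stop. The job is handed in at about 29 s.

- **Counting:** With the fingers shut, I touched the bar in front of gap 1 and slid right in steady contact of 6–8 N, past gap 2 to gap 3. The first touch peaked briefly at about 22 N. The tin had not been touched before this.
- **Pushing:** With the fingers parted about 30%, I pushed the tin left at about 2 N, corrected it by 9 mm, then pushed it back into gap 3. The force rose to about 18 N when the tin met the back stop. It was never gripped or lifted. I then pulled the arm clear.
- **Last checks:** Both cameras put the lid within 2 mm of the gap's centre line. The lid's rear edge is at 101–102 mm and the stop's near face at about 100 mm, so the tin is home. Both views agree with the lid at its upright height. The other goods looked unmoved in the last picture I viewed, taken before the final pushes. After that I only re-measured the carton, and it was in place.

**Disagreements:**
- My rack frame was about 5 mm off at the back stop, where I measured 100 mm instead of 105 mm. I judged "home" against the measured stop and the contact force.
- The shut fingertips met the bar about 26 mm above the reported tool point. I relied on touch and the pictures for that height.
- When the tin met the stop, the tool also read about 15 N upward. I took this as friction at the fingertips but did not check it.

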